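Lay the tea tray to its drawn layout

ROBOT

A 7-joint arm with a two-finger parallel gripper is mounted at the origin on a cart in front of the work surface, level with it; the furniture and walls round the work are solid. World frame = base frame: x ahead of the robot, y to its left, z up, the work surface at z = 0. Lengths are in m, angles in rad, forces in N, time in s.
With the tool pointing down it reaches from about 0.4 to 0.85 m from the base axis. Payload 10.4 kg.
Tool frame: the origin (TCP) lies at the very end of the fingers, on their centre line; the grasp point (between the pads) lies r.tcp_to_grasp behind it (r.tcp_to_grasp is the distance from the TCP to the grasp point, in m); z points along the fingers, y is the line along which they close (so a half turn about z gives the same grasp; the last joint's range is limited). The gripper opens to 87 mm and grips with 3 to 60 N. Pads are 19 mm wide; open, the fingers measure 117 mm over their backs; the gripper's body (75 mm by 190 mm) begins 51 mm behind the grasp point.
Start: joints at [-1.222, 0.332, -0.065, 1.46, 0.022, 1.35, -0.088], TCP at [0.227, 0.582, 0.223] pointing down, gripper open.
Joint ranges: [-2.6, 2.6], [-0.5, 2.12], [-1.47, 1.34], [0.16, 2.42], [-1.27, 4.41], [0.06, 2.06], [-2.6, 2.6]. Speed limits (rad/s): [2.22, 2.22, 2.79, 2.79, 3.14, 3.14, 3.14].

INTERFACE

Orientations are given as a unit quaternion [x, y, z, w].
In Python, from bench import monitor, cams, ticket, r gives the robot as it stands.
- The arm moves only by the shell command python3 -m crank 'ROWS' [OPENING] [FORCE]. ROWS is a JSON object whose one key "steps" holds a list of rows, each a list of 2 entries, a list of its own where there are three numbers: the shift along the world's x, y, z in units of 25 mm (1.0 is 25 mm), then the turn, a rotation vector about the world's x, y, z in units of 5 degrees (1.0 is 5 degrees). In form: {"steps": [[[x, y, z], [ax, ay, az]], ...]}. A call has 1 to 10 rows; each row shifts and turns the commanded pose from where the row before left it; what a row does not reach is not made up. A row lasts 1/12 s, in which the tool goes at most 41.7 mm and 7.16 degrees, less where a joint would pass 70% of its speed; a pose out of reach is approached as far as the arm can. A call is refused whole if a number of a shift passes 1 or a number of a turn 1, either way. A call with a gripper value outside its range is refused whole. OPENING is the finger opening in mm, from 0 to 87, set as the call begins (- or left out, the last holds). The fingers move at their own pace and stop on an object; FORCE is the grip in N (left out, the last holds). Time passes only in rows, so rows that do not move let the fingers close. It gives the time, the measured TCP pose, the force, the opening and the grip force at its end, in the units of the state.
- monitor.read_state(): the state, without advancing time (a new reading comes with each control period).
- cams.camera(name): name is "side" or "top" or "wrist"; returns a dict with "pixels" (400x640x3 uint8, blue, green, red), "z_map" (400x640 float32, m along the optical axis (not along the pixel's ray), 0 where there is no reading), "vfov" (degrees; the focal length in pixels is half the picture's height over the tangent of half this angle, whatever the lens; pixels are square), "cx", "cy" (the principal point, pixels), "T" (4x4, takes a point from camera to world coordinates). Camera axes: x right, y up, looking along -z (the intrinsics and any distortion apply to the point x, -y, -z); pixel columns grow to the right and rows downward; lengths in m; the calibration is good to about 2 mm. A picture is of the moment at which its call begins.
- ticket.close_job(): hands the job in; it is judged then, once.
The state is a dict: "time": time; "joint_positions": joint angles; "joint_vel": joint speeds; "joint_torque": joint torques, N m; "ee_pos": TCP position; "eef_rot": TCP orientation; "ft_force": force on the tool from outside, world axes, zero at the start; "torque": the same for the moment, N m; "width": finger opening in m; "grip_force": force on a finger pad.
Only numpy, scipy, OpenCV 4.12 (cv2) and the standard library are available. Lean on these libraries where they do the work, as an engineer would, in place of code of your own. Each camera call takes 0.05 s, during which the arm holds its last target. There are 200 camera calls.

TASK

Lay the tray to the layout drawn on it: draw the spice jar out of its leaning stand and set it upright on the circle with the black disc, stand the tealight candle on the circle with the red disc, and lay the teaspoon flat on the spoon outline with its bowl on the round end. Put each thing well on the middle of its mark, let go of everything, and leave the jam jar and the pepper mill behind the tray where they stand.

Things in the scene. Friction and masses are not known exactly. Their poses are not given: they have to be found in the camera images.
- tray: Fixed serving tray, white floor with light wooden rim; 230 (x) x 250 (y) mm; origin centre of the underside; floor top 5 mm, rim top 14 mm, rim 6 mm thick. It does not move. The layout is drawn on its floor; the candle and jar circles (about 80 mm apart) may be swapped between one tray and the next.
- jar_mark: Blue circle with a black disc in it, drawn on the tray floor, 49 mm across, for the spice jar; origin at its centre on the tray floor (z = 5 mm). Drawing only, nothing to touch. Once the tall jar stands here there is little room beside it for a gripper.
- candle_mark: Blue circle with a red disc in it, drawn on the tray floor, 47 mm across, for the tealight; origin at its centre on the tray floor (z = 5 mm). Drawing only.
- spoon_mark: Blue spoon outline, 36 mm wide at its round bowl end and about 140 mm long, on the tray floor; origin under where the spoon's own origin belongs, own +x towards the bowl end.
- spoon_mark_bowl (a point): Point 50 mm along +x of spoon_mark, centre of the round end: spoon_bowl belongs over it.
- spoon_mark_tail (a point): Point 50 mm along -x of spoon_mark: spoon_tail belongs over it.
- jar_stand: Fixed dark wooden stand: foot 110 x 80 x 12 mm with one square cup (inside 46 x 46, 56 deep, walls 4 mm) leaning 35 degrees (0.611 rad) towards its own -x (sideways, roughly to the tray): cup axis (-0.574, 0, 0.819) in the stand's frame; top of cup 93 mm at most. Origin on the worktop below the middle of the cup's underside (27.5 mm up).
- spice_jar: White spice jar with black cap (0.11 kg), a cylinder 41 mm in diameter and 105 mm high; origin at the centre of its bottom, +z towards the cap. At the start it stands loosely in the stand's cup, leaning with it; about 50 mm of it sticks out, and it must be drawn out some 60 mm along its axis to be free.
- tealight: Tealight candle, red wax in a round metal shell, 38 mm in diameter, 15 mm high, 20 g, standing on the worktop left of the tray; origin at the centre of its underside, +z up.
- teaspoon: Steel teaspoon 130 x 27 x 11 mm lying on the worktop (30 g); origin at the middle of its underside, own +x towards the bowl. Bowl 27 mm wide; for contact it is a solid convex shape, 21 mm wide at its middle, widest about 5 mm up.
- spoon_bowl (a point): Point on the spoon's axis 50 mm from its origin towards the bowl.
- spoon_tail (a point): Point on the spoon's axis 50 mm from its origin towards the handle end.
- jam_jar: Bystander: jam jar with yellow lid, 71 mm in diameter, 110 mm high, behind the tray; origin at the centre of its underside. Leave it.
- pepper_mill: Bystander: dark wooden pepper mill, 58 mm in diameter, 150 mm high, behind the tray; origin at the centre of its underside. Leave it.
Things that resemble listed ones, but are neither listed nor needed, are in the scene too. What is shaped like the tealight but blue is not meant.

How it is judged:
At the end, for the whole second after the job is handed in: All at rest on the tray floor: jar upright (within 0.08 rad) and within 12 mm of the centre of the black-disc circle; tealight level and within 12 mm of the centre of the red-disc circle; spoon flat, its bowl and tail points each within 15 mm of the outline's (horizontal distance between spice_jar and jar_mark below 0.012 m and angle between spice_jar's own z axis and vertical below 0.08 rad and height (world z) of each of spice_jar, tealight below 0.01 m and horizontal distance between tealight and candle_mark below 0.012 m and angle between tealight's own z axis and vertical below 0.12 rad and horizontal distance between spoon_bowl and spoon_mark_bowl below 0.015 m and horizontal distance between spoon_tail and spoon_mark_tail below 0.015 m and height (world z) of teaspoon below 0.012 m and angle between teaspoon's own z axis and vertical below 0.2 rad and linear speed of each of spice_jar, tealight, teaspoon below 0.02 m/s); the robot touches nothing.
It fails at once if the jam jar or the pepper mill is shifted by more than 20 mm (distance of any of jam_jar, pepper_mill from where it was at the start of the episode above 0.02 m).
It also fails if it takes over 67 s, if anything falls off the work surface, if the arm or the gripper's body presses on something with over 40 N, if the wrist force passes 120 N, or if a joint passes its speed limit or range.

## Working session

There is one attempt and no reset: what is moved stays moved. The work goes in short steps, Python scripts to look and compute and a shell command to move; the robot and the scene stay as the last step left them, time stands still between calls to the robot, and variables do not carry over. Pictures are saved under pics/ and viewed, at most 10 in all, crops included, and the job is handed in when it is done.

```bash
ls; mkdir -p pics
cat > h.py <<'E'
import numpy as np,cv2
from bench import monitor,cams,ticket,r
def K(c):
    f=200/np.tan(np.radians(c["vfov"])/2); return f,c["cx"],c["cy"]
def world(c,u,v,z=None):
    f,cx,cy=K(c); T=np.array(c["T"]); d=np.array([(u-cx)/f,-(v-cy)/f,-1.0])
    if z is None: return T[:3,:3]@(d*c["z_map"][int(round(v)),int(round(u))])+T[:3,3]
    w=T[:3,:3]@d; o=T[:3,3]; return o+w*(z-o[2])/w[2]
E
python3 - <<'E'
from h import *
for n in["top","side"]:
    c=cams.camera(n); cv2.imwrite(f"pics/{n}0.png",c["pixels"]); np.savez(f"{n}0.npz",**{k:v for k,v in c.items()})
    print(n,{k:v for k,v in c.items() if k not in("pixels","z_map")})
print(monitor.read_state(), r.tcp_to_grasp)
E
```

```text
pics
top {'vfov': 56.398542213421266, 'cx': 313.2442428323174, 'cy': 201.32365937285448, 'T': array([[ 0.0105753 ,  0.99740881, -0.07116065,  0.500458  ],
       [-0.99991294,  0.01110978,  0.00711917, -0.18045433],
       [ 0.0078913 ,  0.07107917,  0.99743946,  0.88743111],
       [ 0.        ,  0.        ,  0.        ,  1.        ]])}
side {'vfov': 51.7723369148746, 'cx': 315.11024629108533, 'cy': 203.05912440475674, 'T': array([[-0.97534188,  0.11199993, -0.19016893,  0.40372246],
       [-0.22059279, -0.52150012,  0.82424295,  0.56806885],
       [-0.00685797,  0.84586857,  0.53334729,  0.54971153],
       [ 0.        ,  0.        ,  0.        ,  1.        ]])}
{'time': 0.1, 'joint_positions': array([-1.22162528,  0.33278964, -0.06467578,  1.46083658,  0.02162043,
        1.34989996, -0.08850936]), 'joint_vel': array([-8.36601685e-04,  1.16131337e-04,  9.71618657e-05, -3.35939479e-03,
       -8.70909974e-04, -2.08423252e-03, -1.23494849e-03]), 'joint_torque': array([ 1.24225098e-03, -6.24538493e+01,  2.45282531e-02, -3.90718460e+01,
       -6.13358687e-02,  3.66648508e-02,  8.32302931e-05]), 'ee_pos': array([0.22694205, 0.5819812 , 0.22185524]), 'eef_rot': array([ 1.84821255e-01,  9.82771958e-01, -6.14544784e-04, -7.31251514e-05]), 'ft_force': array([ 0.20484277, -0.59213383, -0.29384777]), 'torque': array([ 0.04468588,  0.00674532, -0.03925947]), 'grip_force': 0.0, 'width': 0.08732713799072253} 0.0187
```

View pics/top0.png

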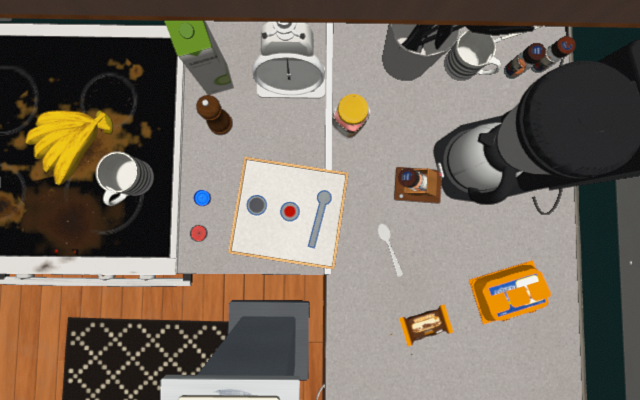

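View pics/side0.png

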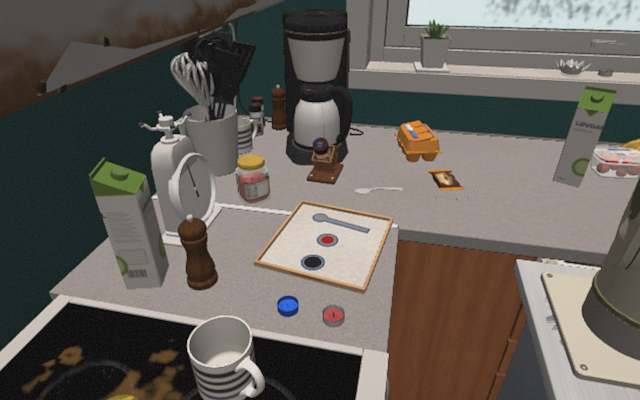

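Candidates: for the tealight, red (199,233) or blue (202,198), so I choose red. For the jar, the one in the stand (410,178) or the dark bottles (515,68) and (535,55), so I choose the stand's. The spoon at (390,250) is the only one; (318,220) is the drawn outline. Marks: black disc (256,205), red disc (290,211).

```bash
cat > m.py <<'E'
from h import *
c=dict(np.load("top0.npz")); c={k:(v.item() if v.ndim==0 else v) for k,v in c.items()}
im=c["pixels"]; hsv=cv2.cvtColor(im,cv2.COLOR_BGR2HSV); H,S,V=[hsv[...,i].astype(int) for i in range(3)]
def blob(mask,x0,y0,x1,y1):
    m=np.zeros(mask.shape,np.uint8); m[y0:y1,x0:x1]=mask[y0:y1,x0:x1]
    n,l,st,ce=cv2.connectedComponentsWithStats(m); i=1+np.argmax(st[1:,4]); mm=(l==i).astype(np.uint8)
    ct=max(cv2.findContours(mm,0,2)[0],key=cv2.contourArea); return st[i],cv2.minAreaRect(ct),ct,ce[i]
R=((H<10)|(H>170))&(S>80)
blue=(H>90)&(H<125)&(S>50)
def show(n,b,z):
    (u,v),wh,a=b[1]; print(n,"px",np.round((u,v),1),"wh",np.round(wh,1),np.round(a,1),"world",np.round(world(c,u,v,z),4),"depthpt",np.round(world(c,u,v),4)); return b
show("tealight",blob(R,180,215,220,250),.013); 
print("redmark");show("r",blob(blue|R,275,198,303,224),.005)
show("black",blob(blue|(V<130),243,192,271,218),.005)
s=show("spoonmark",blob(blue,305,185,335,255),.005)
sp=show("spoon",blob((V>195)&(S<40),370,215,410,285),.005)
for b,z in((s,.005),(sp,.005)):
    P=np.array([world(c,*p[0],z)[:2] for p in b[2]]); q=P.mean(0)
    r=cv2.minAreaRect((P*1000).astype(np.float32)); bx=cv2.boxPoints(r)
    # split halves along long axis to get the bowl end
    print("rect centre mm",r, "\nbox",np.round(bx,1).tolist())
st=show("stand",blob((H<20)&(S>90)&(V<170),385,155,450,212),.012)
z=c["z_map"]
vv,uu=np.mgrid[160:210,385:450]
P=np.array([world(c,u,v) for u,v in zip(uu.ravel(),vv.ravel())])
for lo,hi in((.009,.015),(.088,.13)):
    k=(P[:,2]>lo)&(P[:,2]<hi); Q=P[k]; print(lo,k.sum(),np.round(Q.min(0),4),np.round(Q.max(0),4),np.round(Q.mean(0),4), cv2.minAreaRect((Q[:,:2]*1000).astype(np.float32)))
rois=[(180,180,230,250),(385,155,450,212),(365,215,415,285),(230,180,345,260)]
t=[cv2.resize(im[b:d,a:e],(400,300),interpolation=2) for a,b,e,d in rois]
cv2.imwrite("pics/crop0.png",np.vstack([np.hstack(t[:2]),np.hstack(t[2:])]))
E
python3 m.py
```

```text
tealight px [198.  232.5] wh [15. 14.] 90.0 world [0.487  0.0811 0.013 ] depthpt [0.4869 0.0825 0.0084]
redmark
r px [289.5 211.5] wh [11. 11.] 90.0 world [ 0.5387 -0.1308  0.005 ] depthpt [ 0.5386 -0.1308  0.0053]
black px [256.5 204.5] wh [19. 19.] 90.0 world [ 0.5544 -0.0525  0.005 ] depthpt [ 0.5543 -0.0527  0.0066]
spoonmark px [318.3 218.7] wh [14.1 58.9] 14.0 world [ 0.5224 -0.1992  0.005 ] depthpt [ 0.5223 -0.1991  0.009 ]
spoon px [389.6 249.8] wh [55.  11.4] 71.6 world [ 0.451  -0.3677  0.005 ] depthpt [ 0.4512 -0.3669  0.0088]
rect centre mm ((522.7410278320312, -199.21356201171875), (33.394493103027344, 139.28451538085938), 76.42929077148438) 
box [[451.1000061035156, -199.10000610351562], [586.5, -231.8000030517578], [594.4000244140625, -199.3000030517578], [459.0, -166.60000610351562]]
rect centre mm ((451.32586669921875, -367.636474609375), (128.2087860107422, 27.019071578979492), 18.485679626464844) 
box [[386.20001220703125, -375.1000061035156], [394.79998779296875, -400.79998779296875], [516.4000244140625, -360.1000061035156], [507.79998779296875, -334.5]]
stand px [417.9 184.2] wh [46.1 33.5] 4.4 world [ 0.6063 -0.434   0.012 ] depthpt [ 0.5954 -0.4078  0.1023]
0.009 595 [ 0.5644 -0.5078  0.009 ] [ 0.6649 -0.3777  0.015 ] [ 0.5964 -0.4396  0.0118] ((609.4736938476562, -439.43548583984375), (99.32379913330078, 131.2451934814453), 6.8124895095825195)
0.088 472 [ 0.5801 -0.4361  0.0881] [ 0.6318 -0.3649  0.1281] [ 0.6065 -0.3945  0.1097] ((606.162841796875, -400.422607421875), (71.1247787475586, 51.736114501953125), 89.59001159667969)
```

View pics/crop0.png

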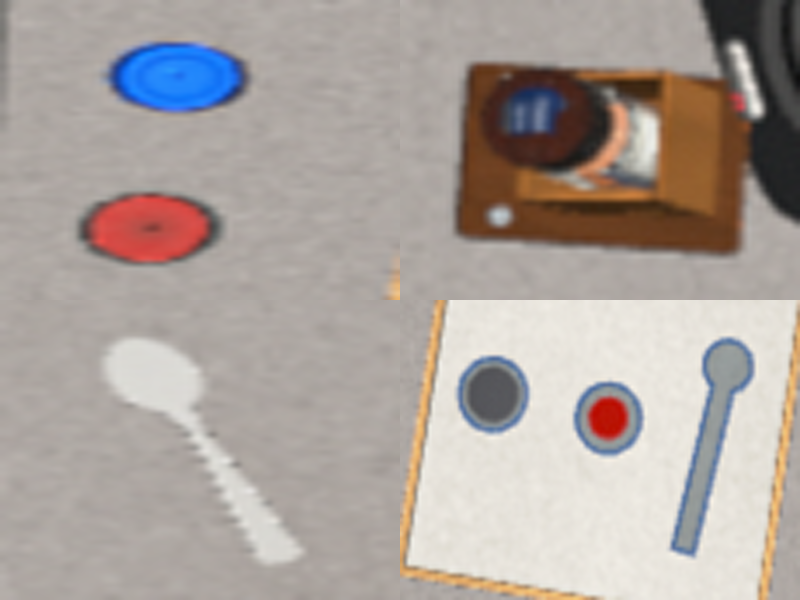

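Picture: the top crops confirm the choices. The red tealight is at (198.7,233), with the blue one 84 mm away. The black-capped jar leans left in its stand, the spoon's bowl is at (384,232), and the marks are clear and 80 mm apart as expected. I'll move to the tealight and turn on the way.

```bash
python3 -m crank '{"steps": [[[0.37,-0.72,0],[0,0,-1]],[[0.37,-0.72,0],[0,0,-1]],[[0.37,-0.72,0],[0,0,-1]],[[0.37,-0.72,0],[0,0,-1]],[[0.37,-0.72,0],[0,0,-1]],[[0.37,-0.72,0],[0,0,-1]],[[0.37,-0.72,0],[0,0,-1]],[[0.37,-0.72,0],[0,0,-1]],[[0.37,-0.72,0],[0,0,-1]],[[0.37,-0.72,0],[0,0,-1]]]}' 65 20
python3 -m crank '{"steps": [[[0.37,-0.72,0],[0,0,-1]],[[0.37,-0.72,0],[0,0,-1]],[[0.37,-0.72,0],[0,0,-1]],[[0.37,-0.72,0],[0,0,-1]],[[0.37,-0.72,0],[0,0,-1]],[[0.37,-0.72,0],[0,0,-1]],[[0.37,-0.72,0],[0,0,-1]],[[0.37,-0.72,0],[0,0,-1]],[[0.37,-0.72,0],[0,0,-1]],[[0.37,-0.72,0],[0,0,-1]]]}'
python3 -m crank '{"steps": [[[0.37,-0.72,-0.3],[0,0,-1]],[[0.37,-0.72,-0.3],[0,0,-1]],[[0.37,-0.72,-0.3],[0,0,-1]],[[0.37,-0.72,-0.3],[0,0,-1]],[[0.37,-0.72,-0.3],[0,0,-1]],[[0.37,-0.72,-0.3],[0,0,-1]],[[0.37,-0.72,-0.3],[0,0,-1]],[[0.37,-0.72,-0.3],[0,0,-1]],[[0,0,0],[0,0,0]],[[0,0,0],[0,0,0]]]}'
cat >> h.py <<'E'
from scipy.spatial.transform import Rotation as Ro
def pose():
    s=monitor.read_state(); M=Ro.from_quat(s["eef_rot"]).as_matrix(); print("t",round(s["time"],2),"tcp",np.round(s["ee_pos"],4),"y ang",round(np.degrees(np.arctan2(M[1,1],M[0,1])),1),"z",np.round(M[:,2],3),"w",round(s["width"],4),"g",round(s["grip_force"],1),"F",np.round(s["ft_force"],1),"j",np.round(s["joint_positions"],2)); return s,M
def units(target,ang=None):
    s,M=pose(); print("shift units",np.round((np.array(target)-s["ee_pos"])/.025,2))
    if ang is not None: print("yaw units",round((((ang-np.degrees(np.arctan2(M[1,1],M[0,1])))+180)%360-180)/5,2))
E
python3 - <<'E'
from h import *
units([.486,.0797,.006],-70.5)
c=dict(np.load("top0.npz")); c={k:(v.item() if v.ndim==0 else v) for k,v in c.items()}
vv,uu=np.mgrid[160:210,385:450]
P=np.array([world(c,u,v) for u,v in zip(uu.ravel(),vv.ravel())])
P=P[(P[:,2]>.085)&(P[:,2]<.14)]; a=np.array([.030,.573,.819]); q=P@a
print(np.percentile(q,[50,80,90,95,99]))
m=np.percentile(q,97); D=P[abs(q-m)<.004]; ctr=D.mean(0); print(len(D),ctr,D.max(0)-D.min(0)); e=D-ctr; print(np.linalg.svd(e)[2][2], np.linalg.svd(e)[1])
print("lateral x-range of jar pts", P[:,0].min(),P[:,0].max())
E
```

```text
time: 0.93
ee_pos: [0.3197, 0.4012, 0.2222]
eef_rot: [0.585, 0.811, -0.0, -0.0]
ft_force: [0.3, -0.2, 0.7]
width: 0.0648
grip_force: 0.0
time: 1.77
ee_pos: [0.4122, 0.2212, 0.2223]
eef_rot: [0.873, 0.488, -0.0, 0.0]
ft_force: [-0.6, 0.5, -0.0]
width: 0.0647
grip_force: 0.0
time: 2.6
ee_pos: [0.4858, 0.0774, 0.162]
eef_rot: [0.987, 0.162, -0.001, 0.0]
ft_force: [-0.4, -0.1, 0.3]
width: 0.0649
grip_force: 0.0
t 2.6 tcp [0.4858 0.0774 0.162 ] y ang -71.4 z [-0.001 -0.001 -1.   ] w 0.0649 g 0.0 F [-0.4 -0.1  0.3] j [-0.71  0.08  0.49  1.91 -0.04  1.17 -1.46]
shift units [ 0.01  0.09 -6.24]
yaw units 0.18
[-0.10757626 -0.10496196 -0.10408914 -0.10348163 -0.10243248]
246 [ 0.60860525 -0.38069298  0.11571317] [0.03822151 0.03175192 0.02559024]
[-0.03985461 -0.58982476 -0.80654718] [0.15799748 0.15240989 0.01860224]
lateral x-range of jar pts 0.578537484268927 0.633073094742151
```

```bash
python3 -m crank '{"steps": [[[0,0.09,-1],[0,0,0.2]],[[0,0,-1],[0,0,0]],[[0,0,-1],[0,0,0]],[[0,0,-1],[0,0,0]],[[0,0,-1],[0,0,0]],[[0,0,-0.8],[0,0,0]],[[0,0,-0.5],[0,0,0]],[[0,0,0],[0,0,0]]]}'
python3 -m crank '{"steps": [[[0,0,0],[0,0,0]],[[0,0,0],[0,0,0]],[[0,0,0],[0,0,0]],[[0,0,0],[0,0,0]],[[0,0,0],[0,0,0]]]}' 20 12
python3 -m crank '{"steps": [[[0,0,0.5],[0,0,0]],[[0,0,1],[0,0,0]],[[0,0,1],[0,0,0]],[[0,0,0],[0,0,0]]]}'
python3 - <<'E'
from h import *
units([.5387,-.1308,.012],-70.5)
E
```

```text
time: 3.27
ee_pos: [0.4839, 0.0813, 0.0028]
eef_rot: [0.985, 0.173, -0.002, 0.0]
ft_force: [-0.9, -0.2, -0.5]
width: 0.065
grip_force: 0.0
time: 3.68
ee_pos: [0.4865, 0.0809, 0.0058]
eef_rot: [0.985, 0.171, 0.001, -0.0]
ft_force: [-0.3, -0.1, 1.1]
width: 0.0396
grip_force: 0.0
time: 4.02
ee_pos: [0.4887, 0.0811, 0.072]
eef_rot: [0.985, 0.171, 0.003, -0.001]
ft_force: [1.1, -0.9, 0.5]
width: 0.0369
grip_force: 12.0
t 4.02 tcp [0.4887 0.0811 0.072 ] y ang -70.3 z [ 0.006  0.002 -1.   ] w 0.0369 g 12.0 F [ 1.1 -0.9  0.5] j [-0.7   0.2   0.48  2.   -0.11  0.97 -1.38]
shift units [ 2.   -8.48 -2.4 ]
yaw units -0.03
```

```bash
python3 -m crank '{"steps": [[[0.2,-0.85,0],[0,0,0]],[[0.2,-0.85,0],[0,0,0]],[[0.2,-0.85,0],[0,0,0]],[[0.2,-0.85,0],[0,0,0]],[[0.2,-0.85,0],[0,0,0]],[[0.2,-0.85,0],[0,0,0]],[[0.2,-0.85,0],[0,0,0]],[[0.2,-0.85,0],[0,0,0]],[[0.2,-0.85,0],[0,0,0]],[[0.2,-0.83,0],[0,0,0]]]}'
python3 -m crank '{"steps": [[[0,0,0],[0,0,0]],[[0,0,0],[0,0,0]],[[0,0,0],[0,0,0]]]}'
python3 - <<'E'
from h import *
units([.5387,-.1308,.012],-70.5)
c=cams.camera("side"); w=cams.camera("wrist")
cv2.imwrite("pics/a.png",np.hstack([cv2.resize(c["pixels"][150:350,220:420],(400,400)),cv2.resize(w["pixels"],None,fx=.62,fy=.62)[:0].reshape(0,0,3) if 0 else cv2.resize(w["pixels"],(400,400))]))
E
```

```text
time: 4.85
ee_pos: [0.5363, -0.1325, 0.0677]
eef_rot: [0.985, 0.171, 0.0, 0.0]
ft_force: [1.4, 0.2, 0.1]
width: 0.0368
grip_force: 12.0
time: 5.1
ee_pos: [0.5359, -0.1307, 0.0674]
eef_rot: [0.985, 0.171, -0.0, -0.0]
ft_force: [-0.4, -0.4, -0.6]
width: 0.0366
grip_force: 12.0
t 5.1 tcp [ 0.5359 -0.1307  0.0674] y ang -70.3 z [-0.  0. -1.] w 0.0366 g 12.0 F [-0.4 -0.4 -0.6] j [-0.34  0.35  0.59  1.86 -0.23  1.   -0.88]
shift units [ 0.11 -0.   -2.22]
yaw units -0.04
```

View pics/a.png

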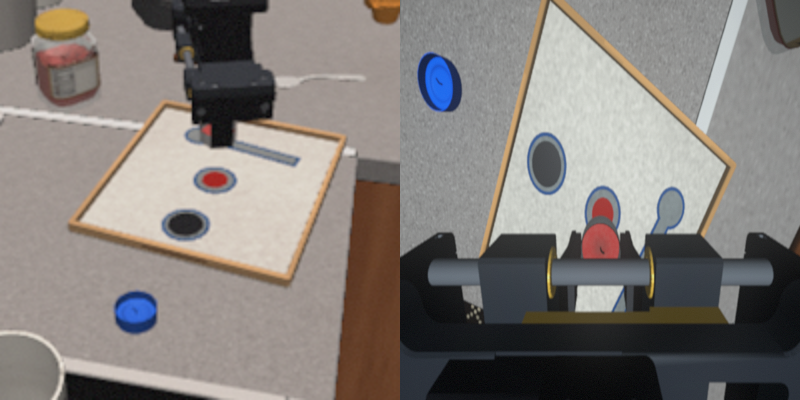

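The tealight is held, at about (600,240) in the wrist half of the picture. I'll measure where it sits in the pads.

Run:
```python
from h import *
w=cams.camera("wrist"); im=w["pixels"]; hsv=cv2.cvtColor(im,cv2.COLOR_BGR2HSV); m=(((hsv[...,0]<10)|(hsv[...,0]>170))&(hsv[...,1]>80)).astype(np.uint8)
z=w["z_map"]; f,cx,cy=K(w); T=w["T"]
v,u=np.nonzero(m); d=z[v,u]; P=(np.stack([(u-cx)/f*d,-(v-cy)/f*d,-d],1))@T[:3,:3].T+T[:3,3]
k=(P[:,2]>.04)&(P[:,2]<.12)&(abs(P[:,0]-.54)<.06)&(abs(P[:,1]+.13)<.06); Q=P[k]
print(k.sum(),Q.min(0),Q.max(0),np.median(Q,0))
top=Q[abs(Q[:,2]-np.median(Q[:,2]))<.004]; print(top.min(0),top.max(0))
print(cv2.minEnclosingCircle((top[:,:2]*1000).astype(np.float32)))
k2=(P[:,2]<.02); Q=P[k2]; k=(abs(Q[:,0]-.54)<.05)&(abs(Q[:,1]+.13)<.03);print("mark",Q[k].min(0),Q[k].max(0))
```

```text
1765 [ 0.52326152 -0.14825245  0.06066073] [ 0.55474321 -0.11190754  0.07749909] [ 0.53899766 -0.1281431   0.06780841]
[ 0.52326152 -0.14825245  0.06428971] [ 0.55474321 -0.11196695  0.07085385]
((536.0435180664062, -129.54965209960938), 18.707374572753906)
mark [ 0.53189231 -0.1453979   0.0036224 ] [ 0.55217819 -0.11813708  0.00783433]
```

```bash
python3 -m crank '{"steps": [[[0.03,-0.03,-0.7],[0,0,0]],[[0,0,-0.7],[0,0,0]],[[0,0,-0.4],[0,0,0]],[[0,0,-0.2],[0,0,0]],[[0,0,0],[0,0,0]],[[0,0,0],[0,0,0]]]}'
python3 -m crank '{"steps": [[[0,0,-0.1],[0,0,0]],[[0,0,-0.1],[0,0,0]],[[0,0,0],[0,0,0]],[[0,0,0],[0,0,0]]]}'
```

```text
time: 5.75
ee_pos: [0.537, -0.1321, 0.0179]
eef_rot: [0.985, 0.171, 0.0, 0.0]
ft_force: [1.1, -0.1, 0.7]
width: 0.037
grip_force: 12.0
time: 6.08
ee_pos: [0.5369, -0.1322, 0.0127]
eef_rot: [0.985, 0.171, 0.0, 0.0]
ft_force: [0.3, 0.2, 0.3]
width: 0.0368
grip_force: 12.0
```

```bash
python3 -m crank '{"steps": [[[0,0,-0.06],[0,0,0]],[[0,0,0],[0,0,0]],[[0,0,0],[0,0,0]],[[0,0,0],[0,0,0]]]}'
python3 -m crank '{"steps": [[[0,0,-0.06],[0,0,0]],[[0,0,0],[0,0,0]],[[0,0,0],[0,0,0]],[[0,0,0],[0,0,0]]]}'
python3 -m crank '{"steps": [[[0,0,-0.04],[0,0,0]],[[0,0,0],[0,0,0]],[[0,0,0],[0,0,0]],[[0,0,0],[0,0,0]]]}'
```

```text
time: 6.42
ee_pos: [0.5372, -0.1323, 0.0116]
eef_rot: [0.985, 0.171, 0.0, 0.0]
ft_force: [-0.9, 0.1, 4.7]
width: 0.0369
grip_force: 12.0
time: 6.75
ee_pos: [0.5374, -0.1322, 0.0107]
eef_rot: [0.985, 0.171, 0.001, -0.0]
ft_force: [-3.1, 1.6, 11.7]
width: 0.037
grip_force: 12.0
time: 7.08
ee_pos: [0.5376, -0.1322, 0.0099]
eef_rot: [0.985, 0.171, 0.001, -0.0]
ft_force: [-3.1, 2.0, 14.0]
width: 0.0371
grip_force: 12.0
```

```bash
python3 -m crank '{"steps": [[[0,0,0.08],[0,0,0]],[[0,0,0],[0,0,0]],[[0,0,0],[0,0,0]],[[0,0,0],[0,0,0]],[[0,0,0],[0,0,0]],[[0,0,0.5],[0,0,0]],[[0,0,1],[0,0,0]],[[0,0,1],[0,0,0]]]}' 62
python3 -m crank '{"steps": [[[-0.34,-0.94,0],[0,0,0]],[[-0.34,-0.94,0],[0,0,0]],[[-0.34,-0.94,0],[0,0,0]],[[-0.34,-0.94,0],[0,0,0]],[[-0.34,-0.94,0],[0,0,0]],[[-0.34,-0.94,0],[0,0,0]],[[-0.34,-0.94,0],[0,0,0]],[[-0.34,-0.94,0],[0,0,0]],[[-0.34,-0.94,0],[0,0,0]],[[-0.34,-0.94,0],[0,0,0]]]}' 50
python3 -m crank '{"steps": [[[0,0,0],[0,0,0]],[[0,0,0],[0,0,0]],[[0,0,0],[0,0,0]]]}'
python3 - <<'E'
from h import *
units([.4513,-.3676,.0015],-70.5)
c=cams.camera("top"); w=cams.camera("wrist"); im=c["pixels"]
hsv=cv2.cvtColor(im,cv2.COLOR_BGR2HSV); m=(((hsv[...,0]<10)|(hsv[...,0]>170))&(hsv[...,1]>80)).astype(np.uint8)
q=np.zeros_like(m); q[195:228,272:308]=m[195:228,272:308]
print(cv2.minAreaRect(max(cv2.findContours(q,0,2)[0],key=cv2.contourArea)))
(u,v),_,_=cv2.minAreaRect(max(cv2.findContours(q,0,2)[0],key=cv2.contourArea)); print("tealight",world(c,u,v,.018))
cv2.imwrite("pics/b.png",np.hstack([cv2.resize(im[180:290,230:410],(400,300),interpolation=2),cv2.resize(w["pixels"],(400,300))]))
E
```

```text
time: 7.75
ee_pos: [0.536, -0.1323, 0.0739]
eef_rot: [0.985, 0.171, -0.001, 0.0]
ft_force: [0.1, 0.6, -0.1]
width: 0.0619
grip_force: 0.0
time: 8.58
ee_pos: [0.4513, -0.3683, 0.074]
eef_rot: [0.985, 0.171, 0.0, 0.0]
ft_force: [-0.1, 0.1, -0.0]
width: 0.05
grip_force: 0.0
time: 8.83
ee_pos: [0.4521, -0.3666, 0.0735]
eef_rot: [0.985, 0.171, 0.0, -0.0]
ft_force: [0.0, 0.4, -0.2]
width: 0.0501
grip_force: 0.0
t 8.83 tcp [ 0.4521 -0.3666  0.0735] y ang -70.3 z [ 0.  0. -1.] w 0.0501 g 0.0 F [ 0.   0.4 -0.2] j [ 0.06  0.43  0.67  1.78 -0.3   1.04 -0.39]
shift units [-0.03 -0.04 -2.88]
yaw units -0.04
((289.5000305175781, 212.00001525878906), (14.849241256713867, 14.849241256713867), 45.0)
tealight [ 0.53692233 -0.13157981  0.018     ]
```

View pics/b.png

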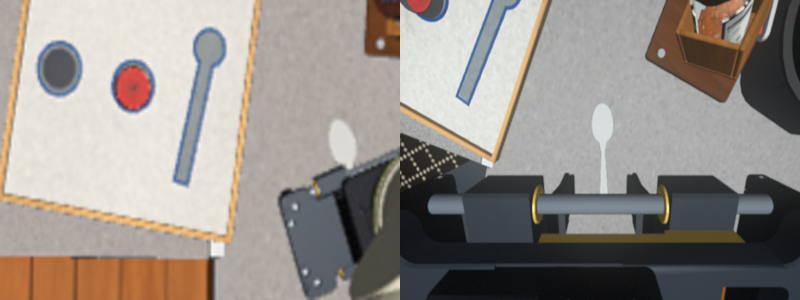

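Picture: the tealight sits on its red mark, about 2 mm off. The spoon lies centred and aligned between the fingers at (602,150), so I'll take it.

```bash
python3 -m crank '{"steps": [[[-0.03,-0.04,-1],[0,0,0]],[[0,0,-1],[0,0,0]],[[0,0,-0.6],[0,0,0]],[[0,0,-0.26],[0,0,0]],[[0,0,0],[0,0,0]],[[0,0,0],[0,0,0]]]}' 45
python3 -m crank '{"steps": [[[0,0,0],[0,0,0]],[[0,0,0],[0,0,0]],[[0,0,0],[0,0,0]],[[0,0,0],[0,0,0]],[[0,0,0],[0,0,0]],[[0,0,0],[0,0,0]],[[0,0,0],[0,0,0]],[[0,0,0],[0,0,0]],[[0,0,0],[0,0,0]]]}' 3 20
python3 -m crank '{"steps": [[[0,0,0.3],[0,0,0]],[[0,0,0.7],[0,0,0]],[[0,0,0.7],[0,0,0]],[[0,0,0],[0,0,0]],[[0,0,0],[0,0,0]]]}'
python3 - <<'E'
from h import *
units([.5247,-.1997,.05],-103.2)
w=cams.camera("wrist"); cv2.imwrite("pics/c.png",w["pixels"])
E
```

```text
time: 9.43
ee_pos: [0.4517, -0.3676, 0.002]
eef_rot: [0.985, 0.172, 0.0, -0.0]
ft_force: [0.4, -0.6, 0.0]
width: 0.045
grip_force: 0.0
time: 10.18
ee_pos: [0.4512, -0.3682, 0.0017]
eef_rot: [0.985, 0.171, 0.0, 0.0]
ft_force: [-0.1, 0.6, 2.7]
width: 0.0201
grip_force: 19.9
time: 10.6
ee_pos: [0.4515, -0.3685, 0.045]
eef_rot: [0.985, 0.171, 0.001, 0.001]
ft_force: [-0.1, -0.6, -0.9]
width: 0.0199
grip_force: 19.9
t 10.6 tcp [ 0.4515 -0.3685  0.045 ] y ang -70.3 z [ 0.002 -0.001 -1.   ] w 0.0199 g 19.9 F [-0.1 -0.6 -0.9] j [ 0.08  0.47  0.65  1.79 -0.33  0.99 -0.36]
shift units [2.93 6.75 0.2 ]
yaw units -6.58
```

View pics/c.png

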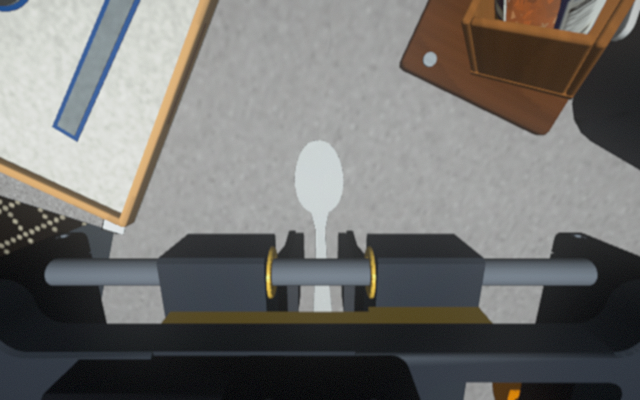

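Picture: the spoon is held straight between the fingers, with its bowl ahead at (319,177). I'll carry it to the outline.

```bash
python3 -m crank '{"steps": [[[0.29,0.68,0.02],[0,0,-0.66]],[[0.29,0.68,0.02],[0,0,-0.66]],[[0.29,0.68,0.02],[0,0,-0.66]],[[0.29,0.68,0.02],[0,0,-0.66]],[[0.29,0.68,0.02],[0,0,-0.66]],[[0.29,0.68,0.02],[0,0,-0.66]],[[0.29,0.68,0.02],[0,0,-0.66]],[[0.29,0.67,0.02],[0,0,-0.66]],[[0.29,0.67,0.02],[0,0,-0.66]],[[0.29,0.67,0.02],[0,0,-0.66]]]}'
python3 -m crank '{"steps": [[[0,0,0],[0,0,0]],[[0,0,0],[0,0,0]],[[0,0,0],[0,0,0]]]}'
python3 - <<'E'
from h import *
s,M=pose()
units([.5247,-.1997,.0075],-103.4)
w=cams.camera("wrist"); im=w["pixels"]
cv2.imwrite("pics/d.png",im)
E
```

```text
time: 11.48
ee_pos: [0.5231, -0.1978, 0.0482]
eef_rot: [0.993, -0.117, -0.001, 0.0]
ft_force: [0.5, -0.8, -1.4]
width: 0.0202
grip_force: 19.9
time: 11.73
ee_pos: [0.5228, -0.1995, 0.0486]
eef_rot: [0.993, -0.116, -0.001, 0.0]
ft_force: [-1.1, 0.2, -0.3]
width: 0.0203
grip_force: 19.9
t 11.73 tcp [ 0.5228 -0.1995  0.0486] y ang -103.3 z [-0.001 -0.    -1.   ] w 0.0203 g 19.9 F [-1.1  0.2 -0.3] j [-0.33  0.44  0.75  1.86 -0.35  0.99 -1.23]
t 11.73 tcp [ 0.5228 -0.1995  0.0486] y ang -103.3 z [-0.001 -0.    -1.   ] w 0.0203 g 19.9 F [-1.1  0.2 -0.3] j [-0.33  0.44  0.75  1.86 -0.35  0.99 -1.23]
shift units [ 0.08 -0.01 -1.64]
yaw units -0.03
```

View pics/d.png

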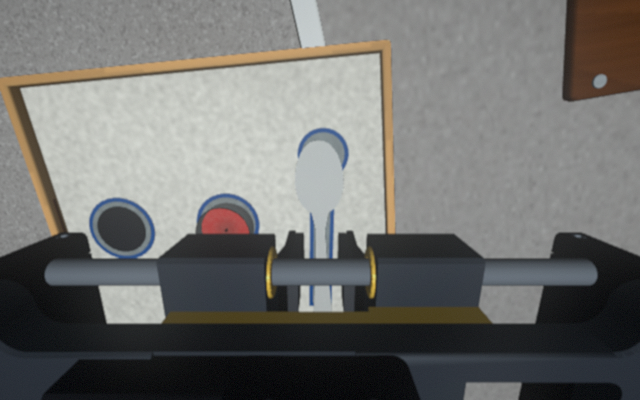

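Picture: the bowl at (319,177) lies along the outline, whose round end at (323,152) is seen past it by parallax. Lowering.

```bash
python3 -m crank '{"steps": [[[0.08,0,-0.6],[0,0,0]],[[0,0,-0.5],[0,0,0]],[[0,0,-0.3],[0,0,0]],[[0,0,-0.12],[0,0,0]],[[0,0,0],[0,0,0]],[[0,0,0],[0,0,0]]]}'
python3 -m crank '{"steps": [[[0,0,-0.08],[0,0,0]],[[0,0,0],[0,0,0]],[[0,0,0],[0,0,0]]]}'
```

```text
time: 12.28
ee_pos: [0.5254, -0.1993, 0.0111]
eef_rot: [0.993, -0.116, -0.0, 0.0]
ft_force: [-0.4, 0.4, 0.3]
width: 0.0201
grip_force: 19.9
time: 12.53
ee_pos: [0.5257, -0.1989, 0.0093]
eef_rot: [0.993, -0.116, 0.0, 0.0]
ft_force: [0.2, -0.6, 0.3]
width: 0.0199
grip_force: 19.9
```

```bash
python3 -m crank '{"steps": [[[0,0,-0.06],[0,0,0]],[[0,0,0],[0,0,0]],[[0,0,0],[0,0,0]]]}'
python3 -m crank '{"steps": [[[0,0,-0.04],[0,0,0]],[[0,0,0],[0,0,0]],[[0,0,0],[0,0,0]]]}'
```

```text
time: 12.78
ee_pos: [0.5256, -0.1989, 0.0076]
eef_rot: [0.993, -0.116, 0.0, 0.0]
ft_force: [-1.0, -0.9, 0.1]
width: 0.0202
grip_force: 19.9
time: 13.03
ee_pos: [0.5257, -0.199, 0.0067]
eef_rot: [0.993, -0.116, 0.0, 0.0]
ft_force: [-0.1, -0.7, 0.8]
width: 0.0204
grip_force: 19.9
```

```bash
python3 -m crank '{"steps": [[[0,0,0],[0,0,0]],[[0,0,0],[0,0,0]],[[0,0,0],[0,0,0]],[[0,0,0],[0,0,0]],[[0,0,0],[0,0,0]],[[0,0,0],[0,0,0]],[[0,0,0.5],[0,0,0]],[[0,0,1],[0,0,0]],[[0,0,1],[0,0,0]],[[0,0,1],[0,0,0]]]}' 45
python3 -m crank '{"steps": [[[0.17,-0.2,0.6],[0,0,1]],[[0.17,-0.2,0.6],[0,0,1]],[[0.17,-0.2,0.6],[0,0,1]],[[0.17,-0.2,0.6],[0,0,1]],[[0.17,-0.2,0.6],[0,0,1]],[[0.17,-0.2,0.6],[0,0,1]],[[0.17,-0.2,0.6],[0,0,1]],[[0.17,-0.2,0.6],[0,0,1]],[[0.17,-0.2,0.6],[0,0,1]],[[0.17,-0.2,0.6],[0,0,1]]]}' 70
python3 -m crank '{"steps": [[[0.17,-0.2,0],[0,0,1]],[[0.17,-0.2,0],[0,0,1]],[[0.17,-0.2,0],[0,0,1]],[[0.17,-0.2,0],[0,0,1]],[[0.17,-0.2,0],[0,0,1]],[[0.17,-0.2,0],[0,0,1]],[[0.17,-0.2,0],[0,0,1]],[[0.17,-0.2,0],[0,0,1]],[[0.17,-0.2,0],[0,0,1]],[[0.17,-0.2,0],[0,0,1]]]}'
python3 -m crank '{"steps": [[[0,0,0],[-1,0.06,0]],[[0,0,0],[-1,0.06,0]],[[0,0,0],[-1,0.06,0]],[[0,0,0],[-1,0.06,0]],[[0,0,0],[-1,0.06,0]],[[0,0,0],[-1,0.06,0]],[[0,0,0],[-1,0.06,0]],[[0,0,0],[0,0,0]],[[0,0,0],[0,0,0]]]}'
python3 - <<'E'
from h import *
C=np.array([.6086,-.3807,.1157]);a=np.array([.035,.578,.815])
units(C+.05*a,-3.4)
c=cams.camera("top"); im=c["pixels"]; cv2.imwrite("pics/e.png",np.hstack([cv2.resize(im[80:290,220:470],(400,336),interpolation=2),cv2.resize(cams.camera("wrist")["pixels"],(400,336))]))
c=dict(np.load("top0.npz"))
P=np.array([world(c,u,v) for u in range(325,380) for v in range(85,145)]); Q=P[(P[:,2]>.1)&(P[:,2]<.125)];print("jam lid",cv2.minEnclosingCircle(Q[:,:2].astype(np.float32)))
E
```

```text
time: 13.87
ee_pos: [0.5253, -0.1992, 0.0959]
eef_rot: [0.993, -0.116, -0.0, 0.0]
ft_force: [0.0, 0.2, -0.4]
width: 0.045
grip_force: 0.0
time: 14.7
ee_pos: [0.5679, -0.2494, 0.2459]
eef_rot: [0.949, 0.317, 0.0, 0.0]
ft_force: [-0.1, -0.2, 0.5]
width: 0.0697
grip_force: 0.0
time: 15.53
ee_pos: [0.6104, -0.2994, 0.2451]
eef_rot: [0.726, 0.688, -0.0, 0.0]
ft_force: [-0.4, -0.1, -0.6]
width: 0.07
grip_force: 0.0
time: 16.28
ee_pos: [0.6108, -0.2974, 0.244]
eef_rot: [0.693, 0.656, -0.219, 0.206]
ft_force: [0.6, -0.3, 0.1]
width: 0.07
grip_force: 0.0
t 16.28 tcp [ 0.6108 -0.2974  0.244 ] y ang -3.2 z [-0.034 -0.572 -0.82 ] w 0.07 g 0.0 F [ 0.6 -0.3  0.1] j [-0.41  0.42  0.65  1.53  0.38  1.21  0.  ]
shift units [-0.02 -2.18 -3.5 ]
yaw units -0.04
jam lid ((0.7553141117095947, -0.2688409984111786), 0.03327085077762604)
```

View pics/e.png

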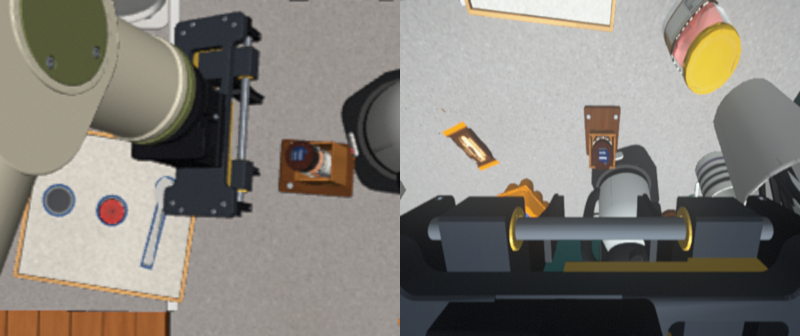

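Picture: the tool is tilted in line with the stand, and the cap at (602,150) in the wrist view is centred between the fingers. I'll approach and check the cap by wrist depth.

```bash
python3 -m crank '{"steps": [[[0,-0.54,-0.88],[0,0,0]],[[0,-0.54,-0.88],[0,0,0]],[[0,-0.54,-0.88],[0,0,0]],[[0,-0.54,-0.86],[0,0,0]],[[0,0,0],[0,0,0]],[[0,0,0],[0,0,0]],[[0,0,0],[0,0,0]]]}'
python3 - <<'E'
from h import *
C=np.array([.6086,-.3807,.1157]);a=np.array([.035,.578,.815])
units(C-.037*a,-3.4)
w=cams.camera("wrist"); f,cx,cy=K(w); T=w["T"]; z=w["z_map"]; v,u=np.nonzero(z>0); d=z[v,u]
P=(np.stack([(u-cx)/f*d,-(v-cy)/f*d,-d],1))@T[:3,:3].T+T[:3,3]
k=np.linalg.norm(P-C,axis=1)<.04; Q=P[k]; q=(Q-C)@a; D=Q[abs(q)<.007]; 
print(len(D),D.mean(0),D.min(0),D.max(0)); l=(D-D.mean(0)); print(np.linalg.svd(l,full_matrices=False)[2][2])
b=np.array([.998,-.06,0]); e=np.cross(a,b); X=np.stack([(D-C)@b,(D-C)@e],1); print(cv2.minEnclosingCircle((X*1000).astype(np.float32)))
E
```

```text
time: 16.97
ee_pos: [0.6109, -0.3537, 0.1583]
eef_rot: [0.694, 0.654, -0.219, 0.207]
ft_force: [0.5, 0.9, -0.2]
width: 0.07
grip_force: 0.0
t 16.97 tcp [ 0.6109 -0.3537  0.1583] y ang -3.4 z [-0.033 -0.573 -0.819] w 0.07 g 0.0 F [ 0.5  0.9 -0.2] j [-0.3   0.53  0.64  1.59  0.35  1.02  0.01]
shift units [-0.14 -1.93 -2.91]
yaw units 0.0
2060 [ 0.60855958 -0.37980121  0.11446798] [ 0.5888904  -0.39874144  0.09869534] [ 0.62820592 -0.36404355  0.12653352]
[0.04530398 0.59289902 0.80400143]
((0.025017350912094116, 0.2638672888278961), 20.405914306640625)
```

```bash
python3 -m crank '{"steps": [[[-0.03,-0.4,-0.6],[0,0,0]],[[-0.03,-0.4,-0.6],[0,0,0]],[[-0.03,-0.4,-0.6],[0,0,0]],[[-0.03,-0.4,-0.6],[0,0,0]],[[-0.02,-0.33,-0.51],[0,0,0]],[[0,0,0],[0,0,0]],[[0,0,0],[0,0,0]]]}'
python3 -m crank '{"steps": [[[0,0,0],[0,0,0]],[[0,0,0],[0,0,0]],[[0,0,0],[0,0,0]],[[0,0,0],[0,0,0]],[[0,0,0],[0,0,0]],[[0,0,0],[0,0,0]],[[0,0,0],[0,0,0]],[[0,0,0],[0,0,0]]]}' 25 30
```

```text
time: 17.6
ee_pos: [0.6075, -0.401, 0.0848]
eef_rot: [0.693, 0.654, -0.219, 0.207]
ft_force: [-0.8, -0.5, -0.6]
width: 0.0698
grip_force: 0.0
time: 18.27
ee_pos: [0.6074, -0.401, 0.0841]
eef_rot: [0.693, 0.655, -0.219, 0.206]
ft_force: [0.4, 2.6, 2.8]
width: 0.0405
grip_force: 30.0
```

```bash
python3 -m crank '{"steps": [[[0.01,0.17,0.24],[0,0,0]],[[0.02,0.29,0.41],[0,0,0]],[[0.02,0.29,0.41],[0,0,0]],[[0.02,0.29,0.41],[0,0,0]],[[0.02,0.29,0.41],[0,0,0]]]}'
python3 -m crank '{"steps": [[[0.02,0.29,0.41],[0,0,0]],[[0.02,0.29,0.41],[0,0,0]],[[0.02,0.29,0.41],[0,0,0]],[[0,0.3,0.6],[0,0,0]],[[0,0.3,0.6],[0,0,0]],[[0,0.3,0.6],[0,0,0]],[[0,0,0],[0,0,0]],[[0,0,0],[0,0,0]]]}'
python3 - <<'E'
from h import *
units([.5544,-.0525,.16],-3.4)
w=cams.camera("wrist"); s=cams.camera("side")
cv2.imwrite("pics/f.png",np.hstack([cv2.resize(s["pixels"][80:280,200:440],(400,333)),cv2.resize(w["pixels"],(400,333))]))
E
```

```text
time: 18.68
ee_pos: [0.6097, -0.3668, 0.1323]
eef_rot: [0.693, 0.655, -0.219, 0.207]
ft_force: [-0.0, 0.2, -0.8]
width: 0.0402
grip_force: 30.0
time: 19.35
ee_pos: [0.6114, -0.323, 0.2073]
eef_rot: [0.693, 0.655, -0.219, 0.207]
ft_force: [-1.1, -0.2, -1.4]
width: 0.0401
grip_force: 30.0
t 19.35 tcp [ 0.6114 -0.323   0.2073] y ang -3.3 z [-0.032 -0.573 -0.819] w 0.0401 g 30.0 F [-1.1 -0.2 -1.4] j [-0.37  0.46  0.65  1.56  0.37  1.12  0.01]
shift units [-2.28 10.82 -1.89]
yaw units -0.03
```

View pics/f.png

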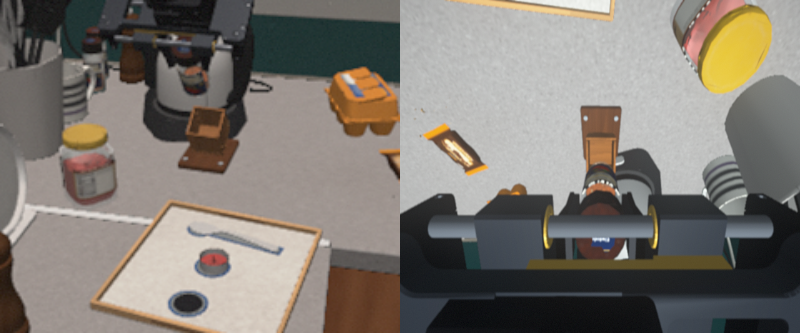

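Picture: the jar hangs clear of the empty cup. I'll carry it to the black mark, righting it on the way.

```bash
python3 -m crank '{"steps": [[[-0.16,0.77,0],[1,-0.06,0]],[[-0.16,0.77,0],[1,-0.06,0]],[[-0.16,0.77,0],[1,-0.06,0]],[[-0.16,0.77,0],[1,-0.06,0]],[[-0.16,0.77,0],[1,-0.06,0]],[[-0.16,0.77,0],[1,-0.06,0]],[[-0.16,0.77,0],[1,-0.06,0]],[[-0.16,0.77,0],[0,0,0]],[[-0.16,0.77,0],[0,0,0]],[[-0.16,0.77,0],[0,0,0]]]}'
python3 -m crank '{"steps": [[[-0.16,0.77,-0.6],[0,0,0]],[[-0.16,0.77,-0.6],[0,0,0]],[[-0.16,0.77,-0.6],[0,0,0]],[[-0.16,0.77,-0.6],[0,0,0]],[[0,0,0],[0,0,0]],[[0,0,0],[0,0,0]],[[0,0,0],[0,0,0]]]}'
python3 - <<'E'
from h import *
C=np.array([.5544,-.0525])
s,M=pose(); units([*C,.077],-3.4)
w=cams.camera("top"); f,cx,cy=K(w); T=w["T"]; z=w["z_map"]; v,u=np.nonzero(z>0); d=z[v,u]
for n in("side","wrist"):
    w=cams.camera(n); f,cx,cy=K(w); T=w["T"]; z=w["z_map"]; v,u=np.nonzero(z>0); d=z[v,u]
    P=(np.stack([(u-cx)/f*d,-(v-cy)/f*d,-d],1))@T[:3,:3].T+T[:3,3]
    zt=s["ee_pos"][2]
    for lo,hi in((-.072,-.062),(-.06,-.05),(-.05,-.04),(-.04,-.03),(-.03,-.02)):
        k=(np.hypot(*(P[:,:2]-s["ee_pos"][:2]).T)<.035)&(P[:,2]>zt+lo)&(P[:,2]<zt+hi); Q=P[k]
        if len(Q)>20:
            A=np.c_[2*Q[:,:2],np.ones(len(Q))]; # circle fit radius .0205 fixed
            from scipy.optimize import least_squares
            o=least_squares(lambda p:np.hypot(*(Q[:,:2]-p).T)-.0205,s["ee_pos"][:2],loss="soft_l1",f_scale=.001); print(n,lo,len(Q),Q[:,2].min(),np.round(o.x,4),round(np.sqrt((o.fun**2).mean()),4))
E
```

```text
time: 20.28
ee_pos: [0.5697, -0.1317, 0.2054]
eef_rot: [0.728, 0.685, -0.001, -0.001]
ft_force: [-0.7, 0.9, -0.2]
width: 0.0399
grip_force: 30.0
time: 20.87
ee_pos: [0.5547, -0.0554, 0.1464]
eef_rot: [0.728, 0.686, -0.0, 0.0]
ft_force: [-0.3, -0.7, -1.0]
width: 0.0401
grip_force: 30.0
t 20.87 tcp [ 0.5547 -0.0554  0.1464] y ang -3.4 z [-0.    -0.001 -1.   ] w 0.0401 g 30.0 F [-0.3 -0.7 -1. ] j [-0.35  0.25  0.43  1.76 -0.11  1.16  0.05]
t 20.87 tcp [ 0.5547 -0.0554  0.1464] y ang -3.4 z [-0.    -0.001 -1.   ] w 0.0401 g 30.0 F [-0.3 -0.7 -1. ] j [-0.35  0.25  0.43  1.76 -0.11  1.16  0.05]
shift units [-0.01  0.12 -2.78]
yaw units -0.01
side -0.072 33 0.07990064207791375 [ 0.5553 -0.0597] 0.0009
side -0.06 82 0.08654544644327578 [ 0.5553 -0.0588] 0.0009
side -0.05 92 0.09658583902528622 [ 0.5551 -0.0582] 0.0008
side -0.04 91 0.10671660148285467 [ 0.555  -0.0582] 0.0008
side -0.03 99 0.11642120182290111 [ 0.555  -0.0581] 0.001
wrist -0.072 23 0.0793463556315677 [ 0.5547 -0.058 ] 0.0003
wrist -0.06 86 0.086447291708045 [ 0.5546 -0.0573] 0.0004
wrist -0.05 146 0.09665290749539956 [ 0.5546 -0.057 ] 0.0002
wrist -0.04 172 0.1064421735194366 [ 0.5546 -0.057 ] 0.0002
wrist -0.03 190 0.11642828480327608 [ 0.5546 -0.057 ] 0.0002
```

```bash
python3 -m crank '{"steps": [[[0,0.2,-0.8],[0,0,0]],[[0,0,-0.8],[0,0,0]],[[0,0,-0.6],[0,0,0]],[[0,0,-0.4],[0,0,0]],[[0,0,-0.2],[0,0,0]],[[0,0,0],[0,0,0]],[[0,0,0],[0,0,0]],[[0,0,0],[0,0,0]]]}'
python3 -m crank '{"steps": [[[0,0,-0.06],[0,0,0]],[[0,0,0],[0,0,0]],[[0,0,0],[0,0,0]],[[0,0,0],[0,0,0]]]}'
python3 -m crank '{"steps": [[[0,0,-0.05],[0,0,0]],[[0,0,0],[0,0,0]],[[0,0,0],[0,0,0]],[[0,0,0],[0,0,0]]]}'
```

```text
time: 21.68
ee_pos: [0.5555, -0.0494, 0.0776]
eef_rot: [0.727, 0.686, 0.001, 0.001]
ft_force: [0.1, -0.2, -1.4]
width: 0.0401
grip_force: 30.0
time: 22.02
ee_pos: [0.5549, -0.0491, 0.0753]
eef_rot: [0.727, 0.686, 0.0, 0.0]
ft_force: [-0.8, -0.1, -1.0]
width: 0.0399
grip_force: 30.0
time: 22.35
ee_pos: [0.5548, -0.0492, 0.0738]
eef_rot: [0.727, 0.686, 0.0, 0.0]
ft_force: [0.1, -0.9, -1.4]
width: 0.0401
grip_force: 30.0
```

```bash
python3 -m crank '{"steps": [[[0,0,-0.06],[0,0,0]],[[0,0,0],[0,0,0]],[[0,0,0],[0,0,0]],[[0,0,0],[0,0,0]]]}'
python3 -m crank '{"steps": [[[0,0,-0.04],[0,0,0]],[[0,0,0],[0,0,0]],[[0,0,0],[0,0,0]],[[0,0,0],[0,0,0]]]}'
```

```text
time: 22.68
ee_pos: [0.555, -0.0492, 0.0731]
eef_rot: [0.727, 0.686, 0.0, 0.0]
ft_force: [-2.7, 0.3, 7.3]
width: 0.0401
grip_force: 30.0
time: 23.02
ee_pos: [0.5552, -0.0492, 0.073]
eef_rot: [0.727, 0.686, 0.001, 0.0]
ft_force: [-6.8, 1.0, 16.9]
width: 0.04
grip_force: 30.0
```

Contact. I'll release, lift clear and check.

```bash
python3 -m crank '{"steps": [[[0,0,0.08],[0,0,0]],[[0,0,0],[0,0,0]],[[0,0,0],[0,0,0]],[[0,0,0],[0,0,0]],[[0,0,0],[0,0,0]],[[0,0,0],[0,0,0]],[[0,0,0.3],[0,0,0]],[[0,0,0.7],[0,0,0]],[[0,0,1],[0,0,0]],[[0,0,1],[0,0,0]]]}' 65
python3 -m crank '{"steps": [[[0,0,1],[0,0,0]],[[0,0,1],[0,0,0]],[[-0.6,0.8,0.5],[0,0,0]],[[-0.6,0.9,0],[0,0,0]],[[-0.6,0.9,0],[0,0,0]],[[-0.6,0.9,0],[0,0,0]],[[-0.6,0.9,0],[0,0,0]],[[-0.6,0.9,0],[0,0,0]],[[-0.6,0.9,0],[0,0,0]],[[-0.6,0.9,0],[0,0,0]]]}'
python3 -m crank '{"steps": [[[-0.3,1,0],[0,0,0]],[[-0.3,1,0],[0,0,0]],[[-0.3,1,0],[0,0,0]],[[-0.3,1,0],[0,0,0]],[[0,0,0],[0,0,0]],[[0,0,0],[0,0,0]]]}'
python3 - <<'E'
from h import *
pose(); im=[]
for n in("top","side"):
    w=cams.camera(n); f,cx,cy=K(w); T=w["T"]; z=w["z_map"]; v,u=np.nonzero(z>0); d=z[v,u]
    P=(np.stack([(u-cx)/f*d,-(v-cy)/f*d,-d],1))@T[:3,:3].T+T[:3,3]
    k=(np.hypot(*(P[:,:2]-[.5544,-.0525]).T)<.045)&(P[:,2]>.104)&(P[:,2]<.118); print(n,"cap",cv2.minEnclosingCircle(P[k][:,:2].astype(np.float32)),P[k][:,2].mean())
    im.append(w["pixels"])
    if n=="top":
        hs=cv2.cvtColor(im[0],cv2.COLOR_BGR2HSV).astype(int); m=(((hs[...,0]<10)|(hs[...,0]>170))&(hs[...,1]>80)).astype(np.uint8); q=np.zeros_like(m); q[195:228,272:308]=m[195:228,272:308]
        (uu,vv),_,_=cv2.minAreaRect(max(cv2.findContours(q,0,2)[0],key=cv2.contourArea)); print("tealight",world(w,uu,vv,.018))
cv2.imwrite("pics/g.png",np.hstack([cv2.resize(im[0][150:280,220:360],(400,371),interpolation=2),cv2.resize(im[1][190:300,250:400],(400,371),interpolation=2)]))
E
```

```text
time: 23.85
ee_pos: [0.5543, -0.0493, 0.1493]
eef_rot: [0.727, 0.686, -0.0, -0.0]
ft_force: [0.5, 0.4, -0.5]
width: 0.0647
grip_force: 0.0
time: 24.68
ee_pos: [0.434, 0.1292, 0.2115]
eef_rot: [0.727, 0.686, 0.0, 0.0]
ft_force: [1.1, 0.3, -0.2]
width: 0.0649
grip_force: 0.0
time: 25.18
ee_pos: [0.4044, 0.2292, 0.2112]
eef_rot: [0.726, 0.687, 0.0, 0.0]
ft_force: [-0.4, 0.4, 0.5]
width: 0.0649
grip_force: 0.0
t 25.18 tcp [0.4044 0.2292 0.2112] y ang -3.2 z [ 0. -0. -1.] w 0.0649 g 0.0 F [-0.4  0.4  0.5] j [-0.73 -0.02  0.11  1.89  0.    1.27 -0.67]
top cap ((0.5552314519882202, -0.05054616928100586), 0.020669611170887947) 0.11014264409161377
tealight [ 0.53692233 -0.13157981  0.018     ]
side cap ((0.0, 0.0), 0.0) nan<stdin>:6: RuntimeWarning: Mean of empty slice.
  ret = ret.dtype.type(ret / rcount)
```

View pics/g.png

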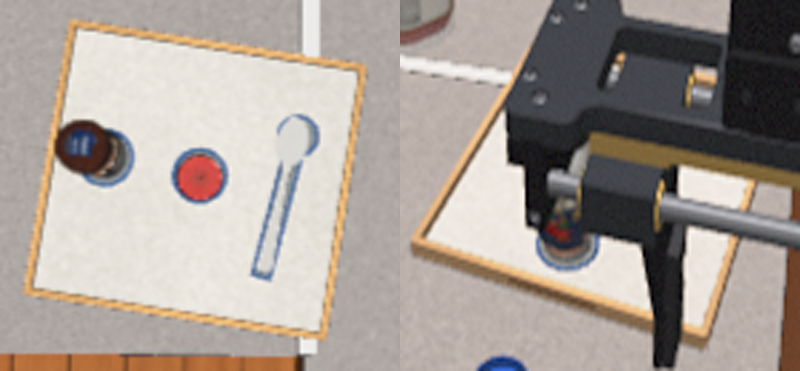

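Picture: the jar stands on the black mark with its cap level at z 0.110, about 2 mm off. The tealight is centred at (199,176). The spoon lies in its outline, bowl (296,140) against mark (299,136), about 4 mm off. Handing in.

```bash
python3 -c "
from bench import ticket
print(ticket.close_job())"
```

```text
the job is handed in; nothing more can be done
None
```

I handed the job in at about 25 s of the 67 s: the jar stands upright about 2 mm off the black-disc mark, the tealight is about 2 mm off the red-disc mark, and the spoon lies flat in its outline about 4 mm off; everything was let go, no contact with the jam jar or pepper mill was planned or seen (I did not re-measure them), and no verdict was returned.

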